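Shift a bench jar mill into third gear

TASK

The jar mill on the bench is stopped, and its gear lever has been left somewhere along the left-hand slot (first and second) of its H-shaped gate. Push the lever into third gear: along its slot to neutral, across through the middle of the gate to the right-hand slot, then forward (away from you) until it is fully home. Only push the knob or rod with the outside of the fingers, never take them between the fingers, do not force the lever, leave the jar, the bottle and the bowl where they are, and finish clear of the lever.

Things in the scene. Friction and masses are not known exactly. Their poses are not given: they have to be found in the camera images.
- mill: Grey bench jar mill, fixed, 260 mm deep (x), 510 mm wide. Origin on the bench under the middle of the gear gate; x points forward (away from operator and robot), y to the operator's left, z up. The gear housing with the gate (170 mm wide, 133 mm high) is its right-hand end; two black rollers with the jar run from there to the left.
- gate (a point): Middle of the H gate, on the upper face of the steel gate plate (120 x 110 x 6 mm), 141 mm above the bench; axes as the mill. Two fore-and-aft slots, centre lines 18 mm left and right of here, 17 mm wide, reach 33 mm forward and back; a 17 mm wide cross channel (neutral) joins them. The webs between the slots end in round noses. Left forward is first, left back second, right forward third.
- third_slot (a point): Point on the upper face of the gate plate 26 mm forward and 18 mm right of the gate's middle: where the lever's rod stands when it is home in third.
- knob (a point): Centre of the black ball knob (40 mm diameter) on the lever, a 12 mm steel rod on a cross-pivot 73 mm below point gate. The knob is 145 mm from that pivot, so 72 mm above point gate when upright. Its z axis points up along the lever. Pushing the knob takes 2 to 4 N; the lever has stiff friction, no spring, and stays where it is left.
- fore_swing (a joint): Fore-and-aft tilt of the lever about the mill's y axis (rad): 0 = neutral (upright), positive forward, negative back. The gate stops it at about +0.35 (first or third) and -0.35 (second or fourth). In the cross channel it can lie within about +-0.03.
- side_swing (a joint): Sideways tilt of the lever about the mill's x axis (rad): 0 = middle, about -0.25 in the left slot, about +0.25 in the right slot, with 0.03 of play. At joint values s (side) and f (fore) the knob's centre lies 145 mm from the pivot along (sin f, -sin s cos f, cos s cos f) in the mill's axes.
- jar: White ceramic mill jar, 140 mm diameter and about 180 mm long with its steel lid, 1.8 kg, loose, lying on the two rollers left of the gear housing with its axis along the rollers; its origin is on the axis, 85 mm from its plain end. Its top is about 226 mm above the bench. Bystander.
- bottle_mid (a point): Centre of a capped amber glass bottle, 56 mm diameter, 105 mm tall, loose on the bench. Bystander.
- bowl_mid (a point): Centre of a small white ceramic bowl, 90 mm across, 42 mm tall, loose on the bench. Bystander.

How it is judged:
On the way:
1. the lever has come across to the right-hand side through the neutral channel (value of joint side_swing above 0.15 rad and value of joint fore_swing between -0.12 and 0.12 rad).
At the end, for the whole second after the job is handed in: The lever stands at rest fully forward in the right-hand (third) slot: tilted forward more than 0.30 rad of its 0.35 (knob within about 7 mm of the end of its travel) and to the right more than 0.20 rad; the jar is within 12 mm and the bottle and bowl within 15 mm of where they started (value of joint fore_swing above 0.3 rad and value of joint side_swing above 0.2 rad and velocity of joint fore_swing between -0.05 and 0.05 rad/s and distance of jar from where it was at the start of the episode below 0.012 m and distance of each of bottle_mid, bowl_mid from where it was at the start of the episode below 0.015 m); the robot touches nothing.
It fails at once if the lever is taken between the fingers (the grasp point lies within 12 mm of the lever's axis, at or below the knob) (x of the grasp point in the frame of knob between -0.012 and 0.012 m and y of the grasp point in the frame of knob between -0.012 and 0.012 m and z of the grasp point in the frame of knob below 0.022 m).
It fails at once if the lever is forced: the fingers press on it with more than 40 N (contact force between the fingers and fore_swing above 40 N).
It fails at once if the jar is lifted or pushed more than 20 mm along or off the rollers (distance of jar from where it was at the start of the episode above 0.02 m).
It fails at once if the bottle or bowl is pushed, lifted or carried more than 30 mm (distance of any of bottle_mid, bowl_mid from where it was at the start of the episode above 0.03 m).
It also fails if it takes over 51 s, if anything falls off the work surface, if the arm or the gripper's body presses on something with over 40 N, if the wrist force passes 120 N, or if a joint passes its speed limit or range.

ROBOT

A 6-joint arm with a two-finger parallel gripper is mounted at the origin on the work surface. World frame = base frame: x ahead of the robot, y to its left, z up, the work surface at z = 0. Lengths are in m, angles in rad, forces in N, time in s.
With the tool pointing down it reaches from about 0.275 to 0.875 m from the base axis. Payload 12.5 kg.
Tool frame: the origin (TCP) lies midway between the tips of the shut fingers; the grasp point (between the pads) lies env.hold_point_z behind it (env.hold_point_z is the distance from the TCP to the grasp point, in m); z points along the fingers, y is the line along which they close (so a half turn about z gives the same grasp; the last joint's range is limited). The gripper opens to 85 mm and grips with 20 to 120 N. Pads are 22 mm wide; open, the fingers measure 114 mm over their backs; the gripper's body (76 mm by 85 mm) begins 54 mm behind the grasp point. The pads swing forward as they close: fully open they stand 13 mm farther back than shut.
Start: joints at [1.11, 0.351, 1.652, -0, 1.139, -0.085], TCP at [0.202, 0.512, 0.231] pointing down, gripper open.
Joint ranges: [-2.75, 2.75], [-0.79, 2.1], [0.01, 2.65], [-1.57, 4.71], [0.07, 3.14], [-2.87, 2.87]. Speed limits (rad/s): [2.22, 2.22, 2.79, 3.14, 3.14, 3.14].

INTERFACE

Orientations are given as [roll, pitch, yaw] about the fixed x, y, z axes, in that order (R = Rz(yaw) Ry(pitch) Rx(roll)).
In Python, from bench import env, read_camera gives the robot as it stands.
- The arm moves only by the tool step_arm, never from a script. Its argument "series" is one flat list of numbers, 4 for each row, row after row: the shift along the tool's x, y, z normalised to -1 to 1, where 1 is 1 m, then the turn about the tool's z normalised to -1 to 1, where 1 is pi/2 rad. A call has 1 to 20 rows; each row shifts and turns the commanded pose from where the row before left it, along the tool's axes as they then stand; what a row does not reach is not made up. A row lasts 1/10 s, in which the tool goes at most 50 mm and 8.59 degrees, less where a joint would pass 70% of its speed; a pose out of reach is approached as far as the arm can. A call with a number of a shift or a turn outside -1 to 1 is refused whole. A call with a gripper value outside its range is refused whole. "grip" is the opening, from 0 (shut) to 1 (fully open), set as the call begins (left out, the last holds). The fingers move at their own pace and stop on an object; "force" is the grip in N (left out, the last holds). Time passes only in rows, so rows that do not move let the fingers close. It gives the time, the measured TCP pose, the force, the opening and the grip force at its end, in the units of the state.
- env.state(): the state, without advancing time (a new reading comes with each control period).
- read_camera(name): name is "side" or "top" or "wrist"; returns a dict with "pixels" (420x560x3 uint8, blue, green, red), "z_map" (420x560 float32, m along the optical axis (not along the pixel's ray), 0 where there is no reading), "fx", "fy", "cx", "cy" (pixels), "rvec" (rotation vector, rad) and "tvec" (3), from world to camera coordinates, as OpenCV has them. Camera axes: x right, y down, z forward; pixel columns grow to the right and rows downward; lengths in m; the calibration is good to about 2 mm. A picture is of the moment at which its call begins.
- env.close_job(): hands the job in; it is judged then, once.
The state is a dict: "t": time; "joint_pos": joint angles; "joint_velocities": joint speeds; "tau": joint torques, N m; "tool_pos": TCP position; "ee_rot": TCP orientation; "wrist_force": force on the tool from outside, world axes, zero at the start; "torque": the same for the moment, N m; "finger_gap": opening from 0.0 (shut) to 1.0 (fully open); "finger_force": force on a finger pad.
Only numpy, scipy, OpenCV 4.12 (cv2) and the standard library are available. Lean on these libraries where they do the work, as an engineer would, in place of code of your own. Each camera call takes 0.05 s, during which the arm holds its last target. There are 200 camera calls.

## Working session

There is one attempt and no reset: what is moved stays moved. The work goes in short steps, Python scripts to look and compute and a tool call to move; the robot and the scene stay as the last step left them, time stands still between calls to the robot, and variables do not carry over. Pictures are saved under pics/ and viewed, at most 10 in all, crops included, and the job is handed in when it is done.

Besides the shell and the picture viewer there is one more tool, called after ">>>" by a JSON object that holds its "api" and its "payload". step_arm: Moves the arm, as the interface text tells. Scaled input: -1 to 1 covers 1 m each way for a shift and pi/2 rad each way for a turn. Its arguments: {"type":"object","properties":{"series":{"type":"array"},"grip":{"type":"number"},"force":{"type":"number"}},"required":["series"]}

```bash
mkdir -p pics; cat > h.py <<'E'
import numpy as np, cv2
from bench import env, read_camera
def cloud(d):
    z=d["z_map"]; v,u=np.indices(z.shape)
    P=np.stack([(u-d["cx"])/d["fx"]*z,(v-d["cy"])/d["fy"]*z,z],-1)
    R,_=cv2.Rodrigues(np.array(d["rvec"],float))
    return (P-np.array(d["tvec"],float).ravel())@R
E
python3 - <<'E'
from h import *
s=env.state(); print(s, env.hold_point_z)
for n in("side","top"):
    d=read_camera(n); cv2.imwrite(f"pics/{n}0.png",d["pixels"]); np.savez(f"{n}0.npz",P=cloud(d),px=d["pixels"],z=d["z_map"])
    R,_=cv2.Rodrigues(np.array(d["rvec"],float)); print(n,-R.T@np.array(d["tvec"]).ravel(),R[2])
E
```

```text
{'t': 0.0, 'joint_pos': array([ 1.11039217e+00,  3.51261567e-01,  1.65241189e+00,  5.15354328e-06,
        1.13912969e+00, -8.46282897e-02]), 'joint_velocities': array([ 0.00058683, -0.00144558,  0.00111038,  0.00030026, -0.00086797,
        0.00036712]), 'tau': array([ 1.59086798e-03, -5.06097865e+01, -2.91407794e+01,  1.18098137e-05,
        4.54023859e-03,  1.03970347e-04]), 'tool_pos': array([0.20168784, 0.51132726, 0.23074919]), 'ee_rot': array([-3.14038689e+00, -1.06981214e-04,  2.76581456e+00]), 'wrist_force': array([-0.84682926,  0.46246264, -0.25341172]), 'torque': array([-0.00892263,  0.00797386,  0.00915441]), 'finger_force': 0.0, 'finger_gap': 1.0018181134820447} 0.0187
side [0.96018879 0.57409799 0.76528131] [-0.39525951 -0.62557191 -0.67262895]
top [ 0.51961493 -0.00230657  0.95338807] [ 0.0771691   0.00810919 -0.99698504]
```

View pics/side0.png

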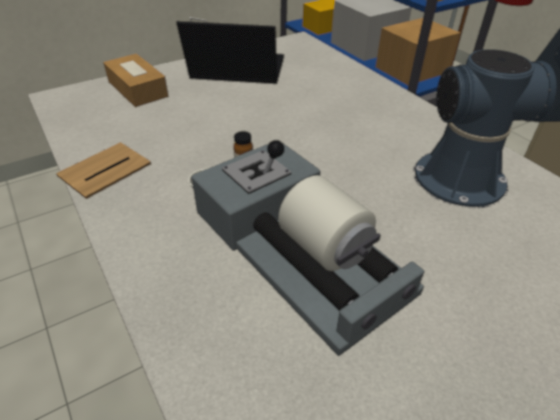

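View pics/top0.png

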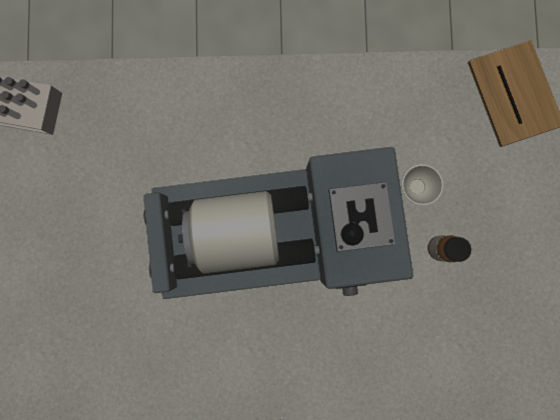

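The side view shows the mill with the lever near (275,150). In the top view the knob is at about (352,234), the gate plate spans about (331,185) to (395,250), the bowl is at (423,185) and the bottle at (450,249). The lever is back in the left-hand slot, near second.

```bash
python3 - <<'E'
from h import *
from scipy.optimize import least_squares
T=np.load("top0.npz");P=T["P"];px=T["px"].astype(int)
S=P[140:300,300:480].reshape(-1,3); C=px[140:300,300:480].reshape(-1,3)
print("z at plate",np.median(P[225:245,372:390,2]),"housing",np.median(P[160:175,330:380,2]))
m=(abs(P[...,2]-np.median(P[225:245,372:390,2]))<.0035)&(px.mean(-1)>110)
m[:175]=0;m[260:]=0;m[:,:322]=0;m[:,402:]=0
r=cv2.minAreaRect((P[m][:,:2]*1000).astype(np.float32)); print("plate",r)
hm=(abs(P[...,2]-.134)<.012); hm[:,:300]=0;hm[:,430:]=0
print("housing",cv2.minAreaRect((P[hm][:,:2]*1000).astype(np.float32)))
for n,(r0,r1,c0,c1) in dict(top0=(218,250,335,370),side0=(138,160,264,288)).items():
    T=np.load(n+".npz");Q=T["P"][r0:r1,c0:c1].reshape(-1,3);c=T["px"][r0:r1,c0:c1].reshape(-1,3).mean(1)
    Q=Q[(Q[:,2]>.185)&(c<70)]
    f=least_squares(lambda p:np.linalg.norm(Q-p,axis=1)-.02,Q.mean(0)-[0,0,.01],loss="soft_l1",f_scale=.002)
    print(n,len(Q),f.x,f.cost)
P=np.load("top0.npz")["P"]
for nm,(r0,r1,c0,c1) in dict(bowl=(155,215,400,448),bot=(228,268,422,476),jar=(190,275,180,280)).items():
    q=P[r0:r1,c0:c1].reshape(-1,3);q=q[(q[:,2]>.02)&((q[:,2]<.125)|(nm=="jar"))];print(nm,q.min(0),q.max(0))
E
```

```text
z at plate 0.14159382007247323 housing 0.1338625008385693
plate ((558.743896484375, -141.48008728027344), (117.44776916503906, 61.37156677246094), 6.360021591186523)
housing ((560.8889770507812, -163.30679321289062), (260.42987060546875, 170.6420440673828), 5.770815849304199)
top0 400 [ 0.52696292 -0.13201502  0.20609687] 0.0001294550334468269
side0 233 [ 0.52608025 -0.13201194  0.20523582] 0.0020981871943008615
bowl [ 0.58892695 -0.35996159  0.02002561] [ 0.6766562  -0.27194162  0.04799736]
bot [ 0.46656568 -0.38426325  0.02000142] [ 0.52201186 -0.33098514  0.10982389]
jar [ 0.44619563 -0.00666482  0.04022656] [0.6303279  0.20819648 0.95338807]
```

```bash
cat >> h.py <<'E'
E
python3 - <<'E'
from h import *
T=np.load("top0.npz");P=T["P"];px=T["px"].astype(int)
m=(P[...,2]>.1385)&(P[...,2]<.145);m[:175]=0;m[260:]=0;m[:,:322]=0;m[:,402:]=0
r=cv2.minAreaRect((P[m][:,:2]*1000).astype(np.float32)); print("plate",m.sum(),r)
hm=(abs(P[...,2]-.134)<.003); hm[:,:300]=0;hm[:,430:]=0
print("housing",cv2.minAreaRect((P[hm][:,:2]*1000).astype(np.float32)))
yaw=np.deg2rad(5.8);R=np.array([[np.cos(yaw),-np.sin(yaw)],[np.sin(yaw),np.cos(yaw)]])
q=P[m][:,:2]@R; a,b=np.percentile(q,[.3,99.7],axis=0);print(b-a,R@((a+b)/2))
g=R@((a+b)/2)
# slot pixels: below plate near gate in mill frame
s=P[175:260,322:402].reshape(-1,3);L=(s[:,:2]-g)@R;k=(s[:,2]<.132)&(abs(L)<.045).all(1);print("slot",L[k].min(0),L[k].max(0))
k_=(np.array([.5265,-.132])-g)@R;print("knob mill",k_,np.arcsin(k_[0]/.145))
f=np.arcsin(k_[0]/.145);print("s",np.arcsin(-k_[1]/.145/np.cos(f)))
E
```

```text
plate 2551 ((550.4983520507812, -166.841064453125), (142.4354248046875, 116.73825073242188), 6.132150650024414)
housing ((560.8511352539062, -162.51339721679688), (258.1085205078125, 168.75091552734375), 5.870431423187256)
[0.11959295 0.10987605] [ 0.56087945 -0.16323649]Traceback (most recent call last):
  File "<stdin>", line 11, in <module>
    return umr_minimum(a, axis, None, out, keepdims, initial, where)
ValueError: zero-size array to reduction operation minimum which has no identity
```

>>> {"api": "step_arm", "payload": {"series": [0,0,-0.03,0.087,0,0,-0.03,0.087,0,0,0,0.087,0,0,0,0.087,0,0,0,0.087,0,0,0,0.087,0,0,0,0.087,0,0,0,0.087,0,0,0,0], "grip": 0}}

```text
t: 1.0
tool_pos: [0.2018, 0.5115, 0.291]
ee_rot: [-3.141, 0.001, 1.671]
wrist_force: [-0.2, -0.4, -0.3]
finger_gap: 0.004
finger_force: 0.0
```

```bash
cat >> h.py <<'E'
from scipy.spatial.transform import Rotation as Ro
from scipy.optimize import least_squares
YAW=.102; G=np.array([.561,-.1632,.141]); M=Ro.from_euler("z",YAW).as_matrix()
def mill(p): return (np.asarray(p)-G)@M
def shift(target_mill,label=""):
    s=env.state(); E=Ro.from_euler("xyz",s["ee_rot"]).as_matrix()
    w=G+M@np.array(target_mill)
    print(label,"t",s["t"],"tcp mill",mill(s["tool_pos"]).round(4),"yaw err",(s["ee_rot"][2]-YAW-np.pi/2).round(3),"F mill",(s["wrist_force"]@M).round(2),"shift tool",(E.T@(w-s["tool_pos"])).round(4))
def knob(name="top",guess=None):
    d=read_camera(name);P=cloud(d);c=d["pixels"].mean(-1);L=mill(P)
    k=(L[...,2]>.05)&(L[...,2]<.1)&(abs(L[...,0])<.085)&(abs(L[...,1])<.085)&(c<50)
    if guess is not None: k&=np.linalg.norm(L-guess,axis=-1)<.028
    Q=L[k]; f=least_squares(lambda p:np.linalg.norm(Q-p,axis=1)-.02,Q.mean(0)-[0,0,.008],loss="soft_l1",f_scale=.002)
    x,y,z=f.x; fo=np.arctan2(x,np.hypot(y,z+.073)); si=np.arctan2(-y,z+.073)
    print(name,k.sum(),"knob mill",f.x.round(4),"fore",fo.round(3),"side",si.round(3),"r",np.linalg.norm([x,y,z+.073]).round(4)); return d
E
python3 -c "
from h import *
shift([-.1,.035,.12])"
```

```text
t 1.0 tcp mill [-0.2887  0.7077  0.15  ] yaw err -0.002 F mill [-0.28 -0.4  -0.27] shift tool [-0.6723  0.1902  0.0303]
```

>>> {"api": "step_arm", "payload": {"series": [-0.0395,0.0112,0,0,-0.0395,0.0112,0,0,-0.0395,0.0112,0,0,-0.0395,0.0112,0,0,-0.0395,0.0112,0,0,-0.0395,0.0112,0,0,-0.0395,0.0112,0,0,-0.0395,0.0112,0,0,-0.0395,0.0112,0,0,-0.0395,0.0112,0,0,-0.0395,0.0112,0,0,-0.0395,0.0112,0,0,-0.0395,0.0112,0,0,-0.0395,0.0112,0,0,-0.0395,0.0112,0,0,-0.0395,0.0112,0,0,-0.0395,0.0112,0,0,0,0,0,0,0,0,0,0]}}

```text
t: 2.9
tool_pos: [0.4592, -0.1375, 0.2908]
ee_rot: [-3.141, -0.001, 1.674]
wrist_force: [-0.3, 0.8, 0.0]
finger_gap: 0.001
finger_force: 0.0
```

```bash
python3 -c "
from h import *
shift([-.1,.035,.050])
d=knob('side',[-.031,.0345,.064]);cv2.imwrite('pics/s1.png',d['pixels'])
d=knob('wrist',[-.031,.0345,.064]);cv2.imwrite('pics/w1.png',d['pixels'])"
```

```text
t 2.9 tcp mill [-0.0986  0.036   0.1498] yaw err 0.001 F mill [-0.24  0.84  0.05] shift tool [-0.001  -0.0013  0.0998]
side 198 knob mill [-0.032   0.035   0.0645] fore -0.222 side -0.249 r 0.1455
wrist 2464 knob mill [-0.0305  0.0334  0.0631] fore -0.214 side -0.241 r 0.1434
```

View pics/w1.png

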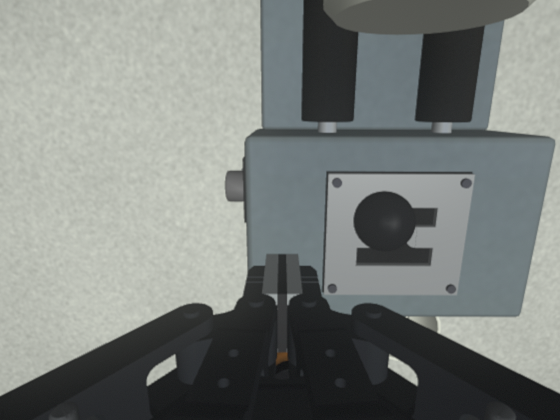

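The wrist view shows the knob at (385,220) and the shut fingertips at (283,265). The knuckles are wider behind the tips, at (200,310) and (365,310). I'll get the finger profile from the depth map.

```bash
python3 -c "
from h import *
d=read_camera('wrist');P=cloud(d);s=env.state();E=Ro.from_euler('xyz',s['ee_rot']).as_matrix()
T=(P-s['tool_pos'])@E; T=T[(d['z_map']>0)&(abs(T)<.15).all(-1)]
for a in np.arange(-.1,.005,.01):
    q=T[(T[:,2]>=a)&(T[:,2]<a+.01)]
    if len(q): print(a.round(3),len(q),'x',q[:,0].min().round(3),q[:,0].max().round(3),'y',np.percentile(q[:,1],[1,99]).round(3))
"
```

```text
-0.1 1553 x 0.016 0.021 y [-0.017  0.019]
-0.09 10142 x 0.006 0.019 y [-0.055  0.055]
-0.08 14458 x -0.005 0.018 y [-0.053  0.055]
-0.07 8337 x -0.009 0.018 y [-0.046  0.048]
-0.06 8535 x -0.01 0.014 y [-0.037  0.039]
-0.05 3458 x -0.012 0.014 y [-0.031  0.033]
-0.04 1153 x -0.012 0.013 y [-0.011  0.012]
-0.03 899 x 0.006 0.012 y [-0.013  0.014]
-0.02 788 x 0.006 0.011 y [-0.013  0.014]
-0.01 367 x 0.006 0.011 y [-0.012  0.013]
```

>>> {"api": "step_arm", "payload": {"series": [-0.001,0,0.024,0,0,0,0.024,0,0,0,0.024,0,0,0,0.022,0,0,0.01,0,0,0,0.01,0,0,0,0.01,0,0,0,0.004,0,0,0,0.003,0,0,0,0.003,0,0,0,0.003,0,0,0,0.003,0,0,0,0,0,0]}}

```text
t: 4.35
tool_pos: [0.5055, -0.1334, 0.1973]
ee_rot: [3.141, 0.0, 1.673]
wrist_force: [-1.7, -0.2, 1.7]
finger_gap: -0.004
finger_force: 1.2
```

```bash
python3 -c "
from h import *
shift([-.034,.035,.056])
d=knob('side',[-.022,.0345,.066])"
```

```text
t 4.35 tcp mill [-0.0521  0.0353  0.0563] yaw err -0.0 F mill [-1.75 -0.    1.67] shift tool [-0.0003  0.0181  0.0003]
side 244 knob mill [-0.021   0.0355  0.0674] fore -0.144 side -0.248 r 0.1463
```

>>> {"api": "step_arm", "payload": {"series": [0,0.003,0,0,0,0.003,0,0,0,0.003,0,0,0,0.003,0,0,0,0.003,0,0,0,0.003,0,0,0,0.002,0,0,0,0,0,0]}}

```text
t: 5.2
tool_pos: [0.5255, -0.1313, 0.1972]
ee_rot: [3.141, 0.0, 1.673]
wrist_force: [-1.9, -0.3, 1.4]
finger_gap: -0.001
finger_force: 0.8
```

```bash
python3 -c "
from h import *
shift([-.034,.035,.056])
d=knob('side',[-.001,.0345,.066])"
```

```text
t 5.2 tcp mill [-0.0321  0.0353  0.0562] yaw err -0.0 F mill [-1.97 -0.1   1.39] shift tool [-0.0003 -0.0019  0.0002]
side 248 knob mill [-0.0005  0.0355  0.0681] fore -0.004 side -0.246 r 0.1455
```

>>> {"api": "step_arm", "payload": {"series": [0,-0.02,0,0,0,-0.02,0,0,0.028,0,0,0,0.028,0,0,0,0,0.036,0,0,0,0.036,0,0,-0.007,0,0,0,-0.007,0,0,0,-0.004,0,0,0,-0.003,0,0,0,-0.003,0,0,0,-0.003,0,0,0,-0.003,0,0,0,0,0,0,0]}}

```text
t: 6.65
tool_pos: [0.5544, -0.1024, 0.1975]
ee_rot: [3.141, -0.0, 1.672]
wrist_force: [0.3, 1.1, 1.0]
finger_gap: 0.002
finger_force: 0.6
```

```bash
python3 -c "
from h import *
shift([0,0,.056])
d=knob('top',[-.001,.0305,.066])"
```

```text
t 6.65 tcp mill [-0.0003  0.0611  0.0565] yaw err -0.0 F mill [0.44 1.1  1.02] shift tool [-0.0611  0.0004  0.0005]h.py:20: RuntimeWarning: Mean of empty slice.
  Q=L[k]; f=least_squares(lambda p:np.linalg.norm(Q-p,axis=1)-.02,Q.mean(0)-[0,0,.008],loss="soft_l1",f_scale=.002)
  ret = um.true_divide(
Traceback (most recent call last):
  File "h.py", line 20, in knob
    Q=L[k]; f=least_squares(lambda p:np.linalg.norm(Q-p,axis=1)-.02,Q.mean(0)-[0,0,.008],loss="soft_l1",f_scale=.002)
              ~~~~~~~~~~~~~^^^^^^^^^^^^^^^^^^^^^^^^^^^^^^^^^^^^^^^^^^^^^^^^^^^^^^^^^^^^^^^^^^^^^^^^^^^^^^^^^^^^^^^^^^
ValueError: Initial guess is outside of provided bounds
```

>>> {"api": "step_arm", "payload": {"series": [-0.003,0,0,0,-0.003,0,0,0,-0.003,0,0,0,-0.003,0,0,0,-0.003,0,0,0,-0.003,0,0,0,-0.003,0,0,0,-0.003,0,0,0,-0.003,0,0,0,-0.003,0,0,0,0,0,0,0]}}

```text
t: 7.8
tool_pos: [0.5574, -0.1326, 0.1972]
ee_rot: [-3.141, 0.0, 1.672]
wrist_force: [-0.4, 0.5, -0.0]
finger_gap: -0.001
finger_force: 0.1
```

```bash
python3 -c "
from h import *
shift([0,-.003,.056])
d=knob('wrist',[-.001,.0,.07])
d=knob('side',[-.001,.0,.07])"
```

```text
t 7.8 tcp mill [-0.0004  0.0308  0.0562] yaw err -0.001 F mill [-0.37  0.52 -0.01] shift tool [-0.0338  0.0005  0.0002]
wrist 166 knob mill [ 0.002  -0.0002  0.0708] fore 0.014 side 0.002 r 0.1438
side 96 knob mill [0.0003 0.0005 0.0716] fore 0.002 side -0.004 r 0.1446
```

Knob is mid-channel; I'll continue.

>>> {"api": "step_arm", "payload": {"series": [-0.003,0,0,0,-0.003,0,0,0,-0.003,0,0,0,-0.003,0,0,0,-0.003,0,0,0,-0.003,0,0,0,-0.003,0,0,0,-0.003,0,0,0,-0.003,0,0,0,-0.003,0,0,0,-0.003,0,0,0,0,0,0,0]}}

```text
t: 9.1
tool_pos: [0.5607, -0.1654, 0.1971]
ee_rot: [-3.141, 0.0, 1.672]
wrist_force: [-0.5, -0.7, 0.1]
finger_gap: -0.001
finger_force: 0.1
```

```bash
python3 -c "
from h import *
shift([0,-.006,.056])
d=knob('wrist',[-.001,-.033,.067])
d=knob('side',[-.001,-.033,.067])"
```

```text
t 9.1 tcp mill [-0.0005 -0.0021  0.0561] yaw err -0.001 F mill [-0.54 -0.68  0.12] shift tool [-0.0039  0.0005  0.0001]
wrist 209 knob mill [ 0.0011 -0.0336  0.0673] fore 0.008 side 0.235 r 0.1442
side 103 knob mill [-0.0002 -0.0316  0.0687] fore -0.002 side 0.22 r 0.1452
```

>>> {"api": "step_arm", "payload": {"series": [-0.001,0,0,0,-0.001,0,0,0,0,0,0,0,0.02,0,0,0,0,-0.035,0,0,0,-0.035,0,0,-0.026,0,0.003,0,-0.026,0,0.003,0,0,0.014,0,0,0,0.014,0,0,0,0.005,0,0,0,0.003,0,0,0,0.003,0,0,0,0.003,0,0,0,0.003,0,0,0,0,0,0]}}

```text
t: 10.8
tool_pos: [0.5395, -0.2013, 0.1914]
ee_rot: [3.142, 0.0, 1.673]
wrist_force: [-0.5, -0.6, 1.5]
finger_gap: -0.001
finger_force: 0.8
```

```bash
python3 -c "
from h import *
shift([0.009,-.035,.050])
d=knob('side',[.007,-.034,.067])"
```

```text
t 10.8 tcp mill [-0.0253 -0.0357  0.0504] yaw err -0.0 F mill [-0.58 -0.56  1.47] shift tool [0.0007 0.0343 0.0004]
side 262 knob mill [ 0.0063 -0.0332  0.0682] fore 0.043 side 0.231 r 0.1451
```

>>> {"api": "step_arm", "payload": {"series": [0,0.003,0,0,0,0.003,0,0,0,0.003,0,0,0,0.003,0,0,0,0.003,0,0,0,0.003,0,0,0,0.003,0,0,0,0.003,0,0,0,0.003,0,0,0,0.003,0,0,0,0.003,0,0,0,0,0,0]}}

```text
t: 12.05
tool_pos: [0.5725, -0.1978, 0.1912]
ee_rot: [3.141, -0.0, 1.673]
wrist_force: [-2.0, 0.4, -1.5]
finger_gap: -0.001
finger_force: 0.7
```

```bash
python3 -c "
from h import *
shift([0.018,-.035,.050])
d=knob('side',[.04,-.034,.06])"
```

```text
t 12.05 tcp mill [ 0.008  -0.0356  0.0502] yaw err -0.0 F mill [-1.98  0.59 -1.52] shift tool [0.0006 0.01   0.0002]
side 238 knob mill [ 0.0391 -0.0319  0.0626] fore 0.274 side 0.231 r 0.1447
```

>>> {"api": "step_arm", "payload": {"series": [0,0.002,0,0,0,0.002,0,0,0,0.002,0,0,0,0.001,0,0,0,0.001,0,0,0,0,0,0]}}

```text
t: 12.7
tool_pos: [0.5801, -0.1971, 0.1912]
ee_rot: [-3.141, -0.0, 1.673]
wrist_force: [-2.4, 0.5, -0.4]
finger_gap: 0.0
finger_force: 1.5
```

```bash
python3 -c "
from h import *
shift([0.018,-.035,.050])
d=knob('side',[.047,-.034,.06])"
```

```text
t 12.7 tcp mill [ 0.0155 -0.0357  0.0502] yaw err -0.0 F mill [-2.31  0.72 -0.36] shift tool [0.0007 0.0025 0.0002]
side 235 knob mill [ 0.0466 -0.0317  0.0604] fore 0.328 side 0.233 r 0.1448
```

>>> {"api": "step_arm", "payload": {"series": [0,0.001,0,0,0,0.001,0,0,0,0,0,0]}}

```text
t: 13.05
tool_pos: [0.5813, -0.1969, 0.1909]
ee_rot: [-3.139, -0.001, 1.673]
wrist_force: [-8.4, -0.4, -1.4]
finger_gap: -0.001
finger_force: 4.0
```

The force rise shows the lever has reached its stop. I'll back off, rise and check.

>>> {"api": "step_arm", "payload": {"series": [0,-0.02,0,0,0,-0.04,0,0,0,-0.03,-0.03,0,0,-0.03,-0.04,0,0,-0.04,-0.03,0,0,-0.04,0,0,0,0,0,0,0,0,0,0]}}

```text
t: 13.85
tool_pos: [0.3835, -0.2176, 0.2922]
ee_rot: [3.139, 0.002, 1.671]
wrist_force: [0.7, 0.1, 0.0]
finger_gap: 0.003
finger_force: 0.0
```

```bash
python3 -c "
from h import *
shift([0,0,.05])
d=knob('side',[.048,-.034,.06])
d=knob('top',[.048,-.034,.06]);cv2.imwrite('pics/t2.png',d['pixels'])"
```

```text
t 13.85 tcp mill [-0.1822 -0.0361  0.1512] yaw err -0.001 F mill [0.73 0.   0.04] shift tool [0.0365 0.1819 0.1015]
side 205 knob mill [ 0.0481 -0.0317  0.0597] fore 0.339 side 0.235 r 0.1447
top 394 knob mill [ 0.0496 -0.0316  0.0603] fore 0.348 side 0.233 r 0.1457
```

View pics/t2.png

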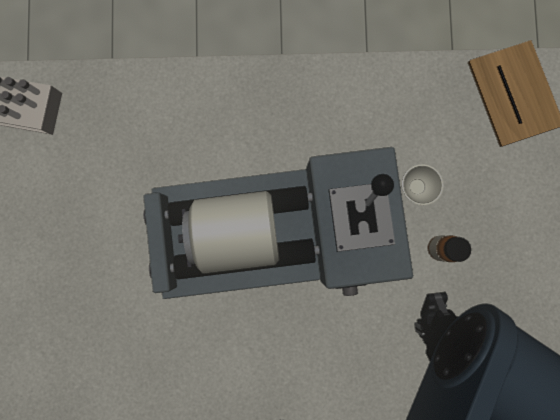

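The knob is now at (382,185), fully forward in the right-hand slot. The jar (232,232), bowl (423,185) and bottle (450,249) haven't moved, and the arm is clear.

```bash
python3 -c "
from h import *
print(env.close_job())"
```

```text
the job is handed in; nothing more can be done
None
```

The lever is fully home in third (about 0.34 rad forward and 0.23 rad right by camera), the jar, bottle and bowl look unmoved, and the arm is clear; I handed the job in at about 14 s, and no verdict was returned.

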